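Set the pit supply's dial to the clip and switch it on

TASK

Set the slot-car pit supply: push the fin on its big dial round clockwise with a fingertip, without pinching or lifting it, until the dial's white index mark lines up with the line on the little brass setting clip. Only then press the bigger of the two round buttons fully down and let go of it. Leave the clip, the small button and the loose things on and around the supply where they are.

Things in the scene. Friction and masses are not known exactly. Their poses are not given: they have to be found in the camera images.
- supply: grey bench supply, a fixed box 200 (x) x 300 (y) x 80 mm high with a flat horizontal control panel on top. Origin: centre of its underside, on the table; z up. In its frame the dial's axis is at x 0, y +60 mm, the big button at x -45, y -95 mm and the small button at x +50, y -105 mm. It does not move
- dial_centre (a point): point on the vertical axis of the dial at the height of the dial's top face, 98 mm above the table. Dial: black disc of radius 55 mm, 14 mm thick, face up, on a 3 mm thick aluminium scale plate of radius 82 mm with short black scale lines. It turns stiffly (about 0.06 N m, some 1.5 N at the fin), stays where it is left, does not coast, and its axes (x, y) are the supply's
- fin_top (a point): centre of the top of the fin, the upright bare-metal block on the dial's face by which it is pushed: 14 mm long (radially), 12 mm wide (tangentially), 30 mm high above the dial's face, its centre 42 mm from the axis, straight across the axis from the index mark. The rest of the dial's face is flat
- index_mark (a point): outer end, at the dial's edge (55 mm from the axis, top face), of the index mark, a white radial line 3 mm wide and 24 mm long on the dial's face. It starts 0.7 to 2.7 rad short of the set line, which is reached by turning clockwise seen from above; the dial turns freely the other way too if it has gone too far
- set_line (a point): point at the dial's edge (55 mm from the axis, height of the dial's top face) where the black line along the setting clip would meet the dial: the index mark must come here. The clip is a brass block 26 mm long (radially), 13 mm wide, its top 17 mm above the panel, on the scale plate just outside the dial (58 to 84 mm from the axis, with a screw head to 92 mm), with a black line 3 mm wide along its top. It is clamped and always on the side away from the robot
- fin_a: clockwise half of the fin (the face that leads when the dial turns clockwise), 14 x 6 x 30 mm; origin: centre of its underside on the dial's face; x radial (away from the axis), z up
- fin_b: counter-clockwise half of the fin (the face to push on to turn the dial clockwise), 14 x 6 x 30 mm; same frame convention
- spindle (a joint): height in m by which the dial, which sits snugly on the spindle (0.5 kg; about 8 N pulls it up), has been lifted; 0 as it rests
- big_button_top (a point): centre of the top of the bigger button, grey, 34 mm across, in a black housing on the panel; it goes down 6 mm when fully pressed, which takes 5 N, and springs back
- big_button (a joint): travel of the big button in m: 0 up, 0.006 fully down
- small_button_top (a point): centre of the top of the small button, 14 mm across, 4 mm of travel; not to be pressed
- small_button (a joint): travel of the small button in m: 0 up, 0.004 fully down
- tyre: loose spare tyre lying on the panel between dial and small button, 24 mm across, 14 mm high; origin: centre of its underside
- oil: loose oil bottle standing on the panel near its front edge between dial and big button, 22 mm across, 50 mm tall; origin: centre of its underside
- car_a: loose orange slot car on the table on the dial side (+y) of the supply, 138 x 60 x 36 mm; origin: centre at table height, x along the car
- car_b: loose white slot car on the table behind (+x of) the supply, same size and frame
- glue: loose glue bottle on the table on the button side (-y) of the supply, 32 mm across, 85 mm tall; origin: centre of its underside
- driver: loose screwdriver lying on the table behind the supply, 160 mm long, along x of its frame
- tin: loose low tin on the table on the button side of the supply, 60 mm across, 45 mm high; origin: centre of its underside

How it is judged:
By the outcome, as a careful person would: the job done as asked, in the order asked, and still so for the second after the job is handed in, with the robot touching nothing.
It also fails if it takes over 51 s, if anything falls off the work surface, if the arm or the gripper's body presses on something with over 40 N, if the wrist force passes 120 N, or if a joint passes its speed limit or range.

ROBOT

A 6-joint arm with a two-finger parallel gripper is mounted at the origin on the work surface. World frame = base frame: x ahead of the robot, y to its left, z up, the work surface at z = 0. Lengths are in m, angles in rad, forces in N, time in s.
With the tool pointing down it reaches from about 0.25 to 0.725 m from the base axis. Payload 4 kg.
Tool frame: the origin (TCP) lies on the centre line of the jaws, within the pads' length; the fingertips stand 17 mm ahead of it and the grasp point (between the pads) lies 2 mm behind it; z points along the fingers, y is the line along which they close (so a half turn about z gives the same grasp; the last joint's range is limited). The gripper opens to 85 mm and grips with 20 to 120 N. Pads are 22 mm wide; open, the fingers measure 114 mm over their backs; the gripper's body (76 mm by 85 mm) begins 54 mm behind the grasp point. The pads swing forward as they close: fully open they stand 13 mm farther back than shut.
Start: joints at [1.303, 0.241, 0.005, 1.335, 0, 1.571], TCP at [0.132, 0.482, 0.248] pointing down, gripper open.
Joint ranges: [-2.72, 2.72], [-1.05, 1.87], [-1.09, 1.28], [-1.99, 2.15], [-1.42, 1.44], [-3.14, 3.14]. Speed limits (rad/s): [2.79, 2.79, 3.14, 3.14, 3.14, 3.14].

INTERFACE

Orientations are given as a unit quaternion [x, y, z, w].
In Python, from workcell import bot, camera, get_calibration gives the robot as it stands.
- The arm moves only by the tool apply_moves, never from a script. Its argument "steps" is a list of rows, each a list of 3 entries, a list of its own where there are three numbers: the shift along the tool's x, y, z as a fraction of full scale, then the turn, a rotation vector about the tool's x, y, z as a fraction of full scale, then the opening, from 0 (shut) to 1 (fully open). A call has exactly 8 rows; each row shifts and turns the commanded pose from where the row before left it, along the tool's axes as they then stand; what a row does not reach is not made up. Full scale, the value 1, is 20 cm for a shift and pi rad for a turn. A row lasts 1/12 s, in which the tool goes at most 41.7 mm and 7.16 degrees, less where a joint would pass 70% of its speed; a pose out of reach is approached as far as the arm can. A call with a number of a shift or a turn outside -1 to 1 is refused whole. A call with a gripper value outside its range is refused whole. The fingers move at their own pace and stop on an object; the grip force is fixed at half the most. Time passes only in rows, so rows that do not move let the fingers close, or fill a call up. It gives the time, the measured TCP pose, the force, the opening and the grip force at its end, in the units of the state.
- bot.get_obs(): the state, without advancing time (a new reading comes with each control period).
- camera(name): name is "side" or "top"; returns (picture, depth): 400x640x3 uint8, red, green, blue; 400x640 float32, m along the optical axis (not along the pixel's ray), 0 where there is no reading.
- get_calibration(name): a dict with "fov_y" (degrees; the focal length in pixels is half the picture's height over the tangent of half this angle, whatever the lens; pixels are square), "cx", "cy" (the principal point, pixels), "rvec" (rotation vector, rad) and "tvec" (3), from world to camera coordinates, as OpenCV has them. Camera axes: x right, y down, z forward; pixel columns grow to the right and rows downward; lengths in m; the calibration is good to about 2 mm. A picture is of the moment at which its call begins. get_calibration takes no time and is no camera call.
- bot.job_done(): hands the job in; it is judged then, once.
The state is a dict: "clock": time; "joint_pos": joint angles; "joint_vel": joint speeds; "tau": joint torques, N m; "eef_pos": TCP position; "tool_rot": TCP orientation; "ft_force": force on the tool from outside, world axes, zero at the start; "ft_torque": the same for the moment, N m; "grip_width": finger opening in m; "grasp_force": force on a finger pad.
Only numpy, scipy, OpenCV 4.12 (cv2) and the standard library are available. Lean on these libraries where they do the work, as an engineer would, in place of code of your own. Each camera call takes 0.05 s, during which the arm holds its last target. There are 200 camera calls.

## Working session

There is one attempt and no reset: what is moved stays moved. The work goes in short steps, Python scripts to look and compute and a tool call to move; the robot and the scene stay as the last step left them, time stands still between calls to the robot, and variables do not carry over. Pictures are saved under pics/ and viewed, at most 10 in all, crops included, and the job is handed in when it is done.

Besides the shell and the picture viewer there is one more tool, called by a JSON object that holds its "name" and its "arguments", one argument or row to a line. apply_moves: Moves the arm, as the interface text tells. Its arguments: {"type":"object","properties":{"steps":{"type":"array"}},"required":["steps"]}

```bash
mkdir -p pics; cat > h.py <<'E'
import numpy as np, cv2
from workcell import bot, camera, get_calibration
def cal(n):
    c=get_calibration(n); f=200/np.tan(np.radians(c["fov_y"])/2)
    R=cv2.Rodrigues(np.array(c["rvec"],float))[0]; t=np.array(c["tvec"],float)
    return f,c["cx"],c["cy"],R,t
def ray(n,u,v,z):
    f,cx,cy,R,t=cal(n); d=R.T@np.array([(u-cx)/f,(v-cy)/f,1]); o=-R.T@t
    return o+d*(z-o[2])/d[2]
def cloud(n,D):
    f,cx,cy,R,t=cal(n); v,u=np.mgrid[:400,:640]
    P=np.stack([(u-cx)/f*D,(v-cy)/f*D,D],-1); return (P-t)@R
def proj(n,p):
    f,cx,cy,R,t=cal(n); q=R@np.array(p)+t; return q[0]/q[2]*f+cx,q[1]/q[2]*f+cy
E
python3 - <<'E'
from h import *
for n in("top","side"):
    I,D=camera(n); np.savez(f"pics/{n}0.npz",I=I,D=D); cv2.imwrite(f"pics/{n}0.png",I[...,::-1])
    f,cx,cy,R,t=cal(n); print(n,f,cx,cy,(-R.T@t).round(3),R.round(2).tolist(),get_calibration(n).keys())
o=bot.get_obs();print(o["clock"],o["eef_pos"],o["tool_rot"],o["grip_width"])
E
```

```text
top 384.2491600437128 323.12081663529267 193.55999123987826 [0.51  0.043 0.947] [[0.02, -1.0, 0.01], [-0.99, -0.02, -0.11], [0.11, -0.0, -0.99]] dict_keys(['fov_y', 'cx', 'cy', 'rvec', 'tvec'])
side 434.1295607521044 317.5822008232757 201.92227592593923 [ 0.495 -0.813  0.593] [[0.99, -0.16, -0.03], [-0.1, -0.47, -0.88], [0.13, 0.87, -0.48]] dict_keys(['fov_y', 'cx', 'cy', 'rvec', 'tvec'])
0.1 [0.1321646  0.48165722 0.24752296] [ 1.33498964e-01  9.91048525e-01 -9.11414355e-04 -1.31715669e-04] 0.08561068590093965
```

View pics/top0.png

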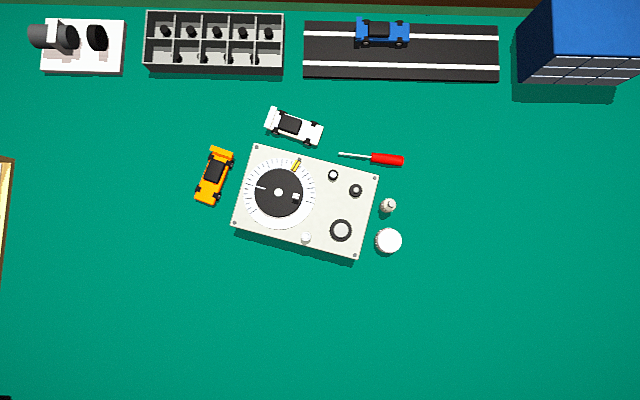

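View pics/side0.png

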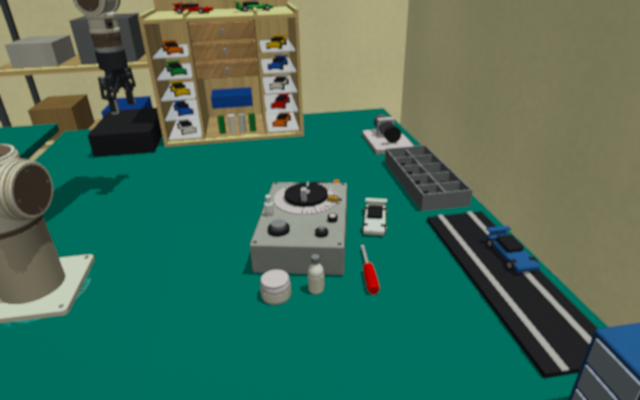

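Top view: dial around (278,192), fin about (296,197), index mark about (260,187), clip about (296,165), big button (341,230), small button (356,190), tyre (333,175) and oil (306,238). The side view shows the same layout. Next I take a zoomed crop and measure.

```bash
python3 - <<'E'
from h import *
z=np.load("pics/top0.npz"); I,D=z["I"],z["D"]
cv2.imwrite("pics/crop0.png",cv2.resize(I[135:270,225:395,::-1],None,fx=4.4,fy=4.4,interpolation=cv2.INTER_CUBIC))
P=cloud("top",D)
for n,(u,v) in dict(table=(200,300),dial=(285,205),hub=(278,192),fin=(296,196),panel=(320,215),big=(341,230),clip=(296,165),oil=(306,237),small=(356,190),tyre=(333,175)).items(): print(n,P[v,u].round(4),I[v,u])
# panel mask by height
m=((P[...,2]>.072)&(P[...,2]<.14)&(D>0)).astype(np.uint8)
c=max(cv2.findContours(m,0,2)[0],key=cv2.contourArea)
r=cv2.boxPoints(cv2.minAreaRect(c)); print(r)
w=np.array([ray("top",*q,.08) for q in r]);print(w.round(4)); print(np.linalg.norm(np.diff(w,axis=0),axis=1), w.mean(0))
E
```

```text
table [0.3535 0.3284 0.0016] [  0 160 125]
dial [0.5788 0.124  0.097 ] [76 76 74]
hub [0.6073 0.1404 0.0985] [253 254 253]
fin [0.5963 0.0982 0.1277] [253 255 255]
panel [0.5593 0.046  0.0844] [244 245 235]
big [ 0.5265 -0.0008  0.1032] [238 238 232]
clip [0.6695 0.1026 0.0963] [255 255 103]
oil [0.5095 0.0742 0.1301] [254 255 255]
small [ 0.6156 -0.0325  0.1018] [244 242 238]
tyre [0.6495 0.0189 0.0927] [255 255 255]
[[229.20891 226.00053]
 [251.61833 140.99937]
 [380.36957 174.94289]
 [357.96014 259.94403]]
[[ 0.5299  0.2491  0.08  ]
 [ 0.7261  0.2076  0.08  ]
 [ 0.6544 -0.0896  0.08  ]
 [ 0.4615 -0.041   0.08  ]]
[0.20051621 0.30577624 0.19891081] [0.59297331 0.08150881 0.08      ]
```

View pics/crop0.png

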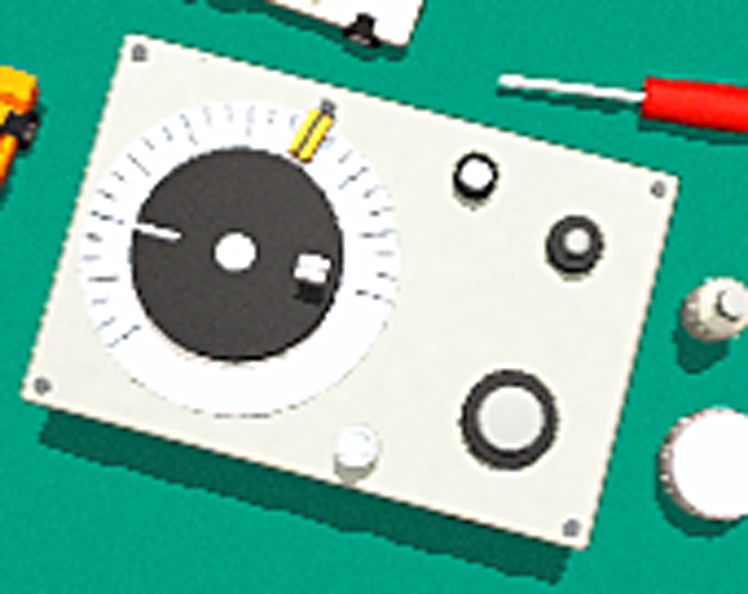

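```bash
cat >> h.py <<'E'
def dialmeas(I,show=True):
    """dial centre, index angle, clip angle in world (deg) from the top picture"""
    J=I.astype(int); K=4
    B=cv2.resize(I,None,fx=K,fy=K,interpolation=cv2.INTER_CUBIC).astype(int); g=B.mean(-1)
    uv=lambda x,y:((x+.5)/K-.5,(y+.5)/K-.5)
    box=np.zeros(g.shape,bool); box[145*K:235*K,235*K:325*K]=1
    m=((g<130)&box&(B.max(-1)-B.min(-1)<40)).astype(np.uint8)
    c=max(cv2.findContours(m,0,2)[0],key=cv2.contourArea); h=cv2.convexHull(c)
    W=np.array([ray("top",*uv(*q[0]),.098)[:2] for q in h]); 
    (x,y),r=cv2.minEnclosingCircle(W.astype(np.float32))
    A=np.c_[2*W,np.ones(len(W))]; s=np.linalg.lstsq(A,(W**2).sum(1),rcond=None)[0]; C=s[:2]; r2=np.sqrt(s[2]+C@C)
    ys,xs=np.nonzero(box); sel=lambda mm,z:np.array([ray("top",*uv(a,b),z)[:2] for b,a in zip(*np.nonzero(mm&box))])
    br=sel((B[...,0]>120)&(B[...,0]-B[...,2]>60),.097)-C
    br=br[(np.hypot(*br.T)<.095)]
    wh=sel(g>140,.098)-C; q=np.hypot(*wh.T); wh=wh[(q>.034)&(q<.050)]
    return C,r2,br,wh
ang=lambda v:np.degrees(np.arctan2(v[1],v[0]))
E
python3 - <<'E'
from h import *
I=np.load("pics/top0.npz")["I"]
C,r,br,wh=dialmeas(I)
print("C",C,r,"brass n",len(br),br.mean(0),ang(br.mean(0)),np.hypot(*br.mean(0)))
a=np.degrees(np.arctan2(wh[:,1],wh[:,0])); q=np.hypot(*wh.T)
print(np.histogram(a,36,(-180,180))[0])
L,lab=cv2.connectedComponents((np.histogram(a,180,(-180,180))[0]>0).astype(np.uint8)[None])
for k in range(1,L):
    b=np.nonzero(lab[0]==k)[0]*2-180.; s=(a>=b[0])&(a<b[-1]+2); print(b[0],b[-1]+2,s.sum(),ang(wh[s].mean(0)))
for n,p,z in(("big",(341,230),.1),):
    print(n)
# supply frame from panel (edges): yaw
w=np.array([[.5299,.2491],[.7261,.2076],[.6544,-.0896],[.4615,-.041]])
print("yaw",ang(w[1]-w[0]+w[2]-w[3]),ang(w[0]-w[3]+w[1]-w[2])-90)
y=np.radians(ang(w[0]-w[3]+w[1]-w[2])-90); R=np.array([[np.cos(y),-np.sin(y)],[np.sin(y),np.cos(y)]])
O=C-R@[0,.06]; print("origin",O,"big",O+R@[-.045,-.095],"small",O+R@[.05,-.105])
z=np.load("pics/top0.npz")["D"]; P=cloud("top",z)
m=(P[...,2]>.118)&(P[...,2]<.14)&(np.hypot(P[...,0]-C[0],P[...,1]-C[1])<.06)
f=P[m]; print("fin",m.sum(),f.mean(0),ang(f.mean(0)[:2]-C),np.hypot(*(f.mean(0)[:2]-C)))
E
```

```text
Traceback (most recent call last):
  File "h.py", line 29, in dialmeas
    wh=sel(g>140,.098)-C; q=np.hypot(*wh.T); wh=wh[(q>.034)&(q<.050)]
       ~~~^^^^^^^^^^^^
  File "h.py", line 26, in <lambda>
    ys,xs=np.nonzero(box); sel=lambda mm,z:np.array([ray("top",*uv(a,b),z)[:2] for b,a in zip(*np.nonzero(mm&box))])
                                                     ~~~^^^^^^^^^^^^^^^^^^
  File "h.py", line 8, in ray
    f,cx,cy,R,t=cal(n); d=R.T@np.array([(u-cx)/f,(v-cy)/f,1]); o=-R.T@t
                ~~~^^^
  File "h.py", line 4, in cal
    c=get_calibration(n); f=200/np.tan(np.radians(c["fov_y"])/2)
ValueError: time passes only in moves, steps and waits
```

Calibration calls are limited per script, so I'll cache them.

```bash
sed -i 's/^def cal(n)/import functools\n@functools.cache\ndef cal(n)/' h.py
cat > m.py <<'E'
from h import *
import sys
I,D=(lambda z:(z["I"],z["D"]))(np.load(sys.argv[1]))
C,r,br,wh=dialmeas(I)
print("C",C,r,"brass n",len(br),br.mean(0),ang(br.mean(0)),np.hypot(*br.mean(0)))
a=np.degrees(np.arctan2(wh[:,1],wh[:,0]))
L,lab=cv2.connectedComponents((np.histogram(a,180,(-180,180))[0]>0).astype(np.uint8)[None])
h=np.histogram(a,180,(-180,180))[0]; st=None
for i,v in enumerate(list(h)+[0]):
    if v and st is None: st=i
    if not v and st is not None:
        s=(a>=st*2-180)&(a<i*2-180); print("white",st*2-180,i*2-180,s.sum(),ang(wh[s].mean(0))); st=None
P=cloud("top",D)
m=(P[...,2]>.118)&(P[...,2]<.14)&(np.hypot(P[...,0]-C[0],P[...,1]-C[1])<.06)
f=P[m]; print("fin",m.sum(),f.mean(0),ang(f.mean(0)[:2]-C),np.hypot(*(f.mean(0)[:2]-C)))
E
python3 m.py pics/top0.npz
python3 - <<'E'
from h import *
C=np.array([.6073,.1404]) 
w=np.array([[.5299,.2491],[.7261,.2076],[.6544,-.0896],[.4615,-.041]])
print("yaw",ang(w[1]-w[0]+w[2]-w[3]),ang(w[0]-w[3]+w[1]-w[2])-90)
y=np.radians(ang(w[0]-w[3]+w[1]-w[2])-90); R=np.array([[np.cos(y),-np.sin(y)],[np.sin(y),np.cos(y)]])
O=C-R@[0,.06]; print("origin",O,"big",O+R@[-.045,-.095],"small",O+R@[.05,-.105])
E
```

```text
C [0.60638519 0.13944996] 0.05452094015638963 brass n 999 [ 0.06277332 -0.03489337] -29.068064955940457 0.07181947192946266
white -110 -88 512 -98.6593460567033
white 70 80 233 75.1188658336688
fin 39 [0.59721617 0.09839405 0.12754544] -102.58927157203365 0.04206731750253561
yaw -13.03762678985295 -13.417115006243066
origin [0.59337769 0.0820376 ] big [5.27562239e-01 7.22069963e-05] small [ 0.61764898 -0.03169851]
```

{"name": "apply_moves", "arguments": {
  "steps": [
    [[-0.09,-0.038,0],[0,0,-0.0078],0],
    [[-0.18,-0.0767,0],[0,0,0],0],
    [[-0.18,-0.0767,0],[0,0,0],0],
    [[-0.18,-0.0767,0],[0,0,0],0],
    [[-0.18,-0.0767,0],[0,0,0],0],
    [[-0.18,-0.0767,0],[0,0,0],0],
    [[-0.18,-0.0767,0],[0,0,0],0],
    [[-0.18,-0.0767,0],[0,0,0],0]
  ]
}}

```text
clock: 0.77
eef_pos: [0.3673, 0.3036, 0.248]
tool_rot: [0.121, 0.993, -0.0, -0.0]
ft_force: [0.4, 1.2, -0.4]
grip_width: 0.0002
grasp_force: 0.0
```

{"name": "apply_moves", "arguments": {
  "steps": [
    [[-0.18,-0.0767,0],[0,0,0],0],
    [[-0.18,-0.0767,0],[0,0,0],0],
    [[-0.18,-0.0767,0],[0,0,0],0],
    [[-0.18,-0.0767,0],[0,0,0],0],
    [[-0.18,-0.0767,0],[0,0,0],0],
    [[-0.18,-0.0767,0],[0,0,0],0],
    [[-0.18,-0.0767,0],[0,0,0],0],
    [[-0.09,-0.038,0],[0,0,0],0]
  ]
}}

```text
clock: 1.43
eef_pos: [0.6034, 0.1251, 0.2471]
tool_rot: [0.123, 0.992, -0.001, 0.0]
ft_force: [-0.6, 0.2, 0.9]
grip_width: -0.0002
grasp_force: 0.0
```

```bash
cat > st.py <<'E'
from h import *
from scipy.spatial.transform import Rotation as Q
import sys
o=bot.get_obs(); R=Q.from_quat(o["tool_rot"]).as_matrix()
p=np.array(o["eef_pos"]); print(o["clock"],"p",p.round(4),"x",R[:,0].round(3),"yang",ang(R[:,1]),"F",np.round(o["ft_force"],1),"w",o["grip_width"],"q",np.round(o["joint_pos"],2))
if len(sys.argv)>3:
    d=np.array([float(v) for v in sys.argv[1:4]])-p; print("tool shift frac",(R.T@d/.2).round(4))
E
python3 st.py .6234 .0919 .125
```

```text
1.4333 p [0.6034 0.1251 0.2471] x [-0.97   0.244 -0.   ] yang 75.85657767463076 F [-0.6  0.2  0.9] w -0.00015562237468914203 q [ 0.21  0.48  0.35  1.44 -0.    0.45]
tool shift frac [-0.1375 -0.1359  0.6105]
```

{"name": "apply_moves", "arguments": {
  "steps": [
    [[-0.07,-0.068,0.1],[0,0,0],0],
    [[-0.067,-0.068,0.1],[0,0,0],0],
    [[0,0,0.1],[0,0,0],0],
    [[0,0,0],[0,0,0],0],
    [[0,0,0],[0,0,0],0],
    [[0,0,0],[0,0,0],0],
    [[0,0,0],[0,0,0],0],
    [[0,0,0],[0,0,0],0]
  ]
}}

```text
clock: 2.1
eef_pos: [0.6214, 0.0964, 0.1902]
tool_rot: [0.121, 0.993, 0.0, 0.002]
ft_force: [-0.7, 0.9, 0.7]
grip_width: -0.0002
grasp_force: 0.0
```

```bash
python3 st.py .6234 .0919 .125; python3 - <<'E'
from h import *
I,D=camera("side"); print(proj("side",(.6064,.1394,.098)))
cv2.imwrite("pics/side1.png",cv2.resize(I[130:260,230:370,::-1],None,fx=4.5,fy=4.5,interpolation=cv2.INTER_CUBIC))
E
```

```text
2.1 p [0.6214 0.0964 0.1902] x [-0.971  0.24  -0.003] yang 76.12312194458893 F [-0.7  0.9  0.7] w -0.0001833618645658154 q [0.15 0.52 0.27 1.32 0.   0.4 ]
tool shift frac [-0.0141 -0.0197  0.3262]
(np.float64(305.4360260569871), np.float64(191.4694158933234))
```

View pics/side1.png

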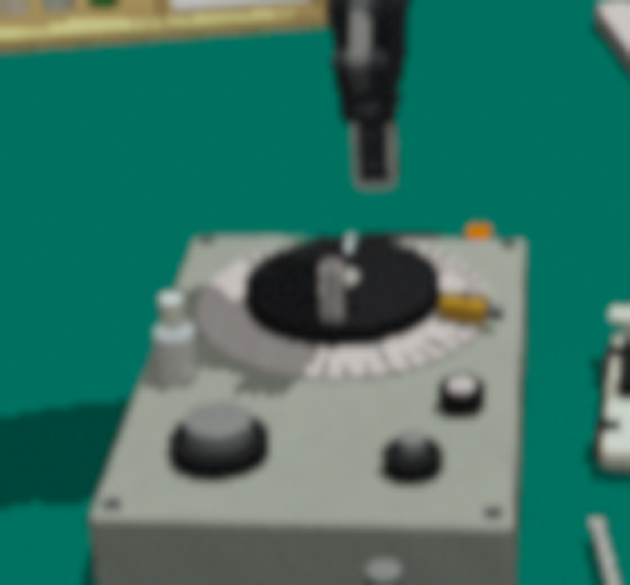

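Crop shows the shut fingertips about (375,187) above and behind (+x of) the fin at (330,290), with clear space below. I'll descend there.

{"name": "apply_moves", "arguments": {
  "steps": [
    [[-0.007,-0.01,0.065],[0,0,0],0],
    [[-0.007,-0.01,0.065],[0,0,0],0],
    [[0,0,0.065],[0,0,0],0],
    [[0,0,0.065],[0,0,0],0],
    [[0,0,0.065],[0,0,0],0],
    [[0,0,0],[0,0,0],0],
    [[0,0,0],[0,0,0],0],
    [[0,0,0],[0,0,0],0]
  ]
}}

```text
clock: 2.82
eef_pos: [0.6231, 0.0913, 0.1246]
tool_rot: [0.121, 0.993, 0.0, 0.001]
ft_force: [0.5, 0.1, 0.3]
grip_width: -0.0001
grasp_force: 0.0
```

```bash
python3 st.py .6234 .0919 .125
```

```text
2.8167 p [0.6231 0.0913 0.1246] x [-0.971  0.241 -0.002] yang 76.07939689956604 F [0.5 0.1 0.3] w -0.0001450302146722655 q [ 0.15  0.57  0.17  1.17 -0.    0.39]
tool shift frac [-0.0005  0.0033 -0.0018]
```

{"name": "apply_moves", "arguments": {
  "steps": [
    [[0.025,0,0],[0,0,0],0],
    [[0.025,0,0],[0,0,0],0],
    [[0.0224,-0.0077,0],[0,0,0.0333],0],
    [[0.0224,-0.0077,0],[0,0,0.0333],0],
    [[0.0224,-0.0077,0],[0,0,0.0333],0],
    [[0,0,0],[0,0,0],0],
    [[0,0,0],[0,0,0],0],
    [[0,0,0],[0,0,0],0]
  ]
}}

```text
clock: 3.48
eef_pos: [0.5986, 0.0937, 0.1238]
tool_rot: [0.274, 0.962, 0.0, 0.0]
ft_force: [-0.1, 0.4, 0.8]
grip_width: 0.0
grasp_force: 0.0
```

```bash
python3 st.py; python3 - <<'E'
from h import *
for n in("top","side"):
    I,D=camera(n); np.savez(f"pics/{n}2.npz",I=I,D=D)
    c=I[135:270,225:395] if n=="top" else I[130:260,230:370]
    cv2.imwrite(f"pics/{n}2.png",cv2.resize(c[...,::-1],None,fx=4,fy=4,interpolation=cv2.INTER_CUBIC))
E
python3 -c "
import cv2,numpy as np
a=cv2.imread('pics/top2.png');b=cv2.imread('pics/side2.png');b=cv2.resize(b,(400,371));a=cv2.resize(a,(400,318))
cv2.imwrite('pics/both2.png',np.hstack([cv2.copyMakeBorder(a,0,53,0,0,0),b]))"; python3 m.py pics/top2.npz
```

```text
3.4833 p [0.5986 0.0937 0.1238] x [-0.85   0.527 -0.   ] yang 58.21021294459424 F [-0.1  0.4  0.8] w 2.1212644998497744e-05 q [0.16 0.52 0.09 1.14 0.   0.71]
C [ 0.68165363 -0.09818409] 0.33081658847909146 brass n 0 [nan nan] nan nan
fin 0 [nan nan nan] nan nanm.py:5: RuntimeWarning: Mean of empty slice.
  print("C",C,r,"brass n",len(br),br.mean(0),ang(br.mean(0)),np.hypot(*br.mean(0)))
  ret = um.true_divide(
m.py:15: RuntimeWarning: Mean of empty slice.
  f=P[m]; print("fin",m.sum(),f.mean(0),ang(f.mean(0)[:2]-C),np.hypot(*(f.mean(0)[:2]-C)))
```

View pics/both2.png

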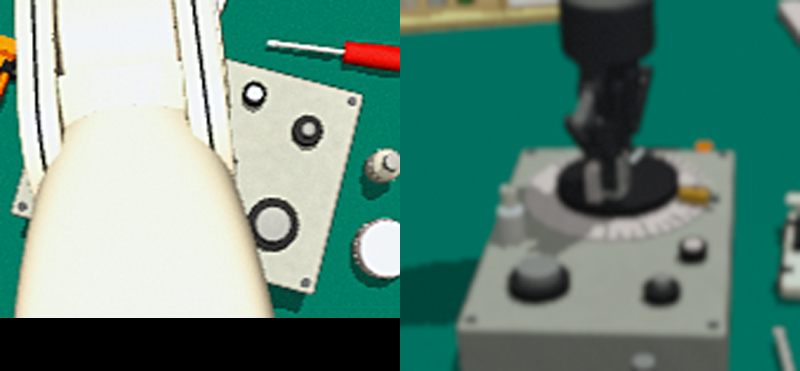

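Left half: the arm hides the dial from above. Right half: the finger is flush behind the fin, and the mark has moved to about (635,155) in the crop. I'll continue the arc.

{"name": "apply_moves", "arguments": {
  "steps": [
    [[0.0224,-0.0077,0],[0,0,0.0333],0],
    [[0.0224,-0.0077,0],[0,0,0.0333],0],
    [[0.0224,-0.0077,0],[0,0,0.0333],0],
    [[0.0224,-0.0077,0],[0,0,0.0333],0],
    [[0.0224,-0.0077,0],[0,0,0.0333],0],
    [[0.0224,-0.0077,0],[0,0,0.0333],0],
    [[0,0,0],[0,0,0],0],
    [[0,0,0],[0,0,0],0]
  ]
}}

```text
clock: 4.25
eef_pos: [0.574, 0.1068, 0.1233]
tool_rot: [0.557, 0.831, 0.0, -0.0]
ft_force: [-0.4, -0.0, 0.9]
grip_width: -0.0004
grasp_force: 0.0
```

```bash
cat >> st.py <<'E'
t=R.T@(p-np.array([.6064,.1394,.098])); print("p in tool (mm)",(t*1000).round(1))
E
python3 st.py
```

```text
4.25 p [0.574  0.1068 0.1233] x [-0.38   0.925  0.   ] yang 22.311931044448524 F [-0.4 -0.   0.9] w -0.0003592917807852955 q [0.18 0.48 0.02 1.11 0.   1.37]
p in tool (mm) [-17.8 -42.4 -25.3]
```

{"name": "apply_moves", "arguments": {
  "steps": [
    [[0.0224,-0.0077,0],[0,0,0.0333],0],
    [[0.0224,-0.0077,0],[0,0,0.0333],0],
    [[0.0224,-0.0077,-0.003],[0,0,0.0333],0],
    [[0.0224,-0.0077,0],[0,0,0.0333],0],
    [[0.0224,-0.0077,0],[0,0,0.0333],0],
    [[0.0224,-0.0077,-0.003],[0,0,0.0333],0],
    [[0.0224,-0.0077,0],[0,0,0.0333],0],
    [[0,0,0],[0,0,0],0]
  ]
}}

```text
clock: 4.92
eef_pos: [0.5608, 0.1369, 0.124]
tool_rot: [0.818, 0.575, -0.001, -0.0]
ft_force: [-0.0, -1.2, -0.7]
grip_width: 0.0002
grasp_force: 0.1
```

```bash
python3 st.py; cat > sidem.py <<'E'
from h import *
import sys
n=sys.argv[1]
I,D=camera("side"); np.savez(f"pics/side{n}.npz",I=I,D=D)
print("axis px",proj("side",(.6064,.1394,.098)))
cv2.imwrite(f"pics/side{n}.png",cv2.resize(I[165:230,255:365,::-1],None,fx=7,fy=7,interpolation=cv2.INTER_CUBIC))
E
python3 sidem.py 3
```

```text
4.9167 p [0.5608 0.1369 0.124 ] x [ 0.338  0.941 -0.001] yang -19.753408455894487 F [-0.  -1.2 -0.7] w 0.00016216634376808273 q [0.24 0.47 0.01 1.11 0.   2.15]
p in tool (mm) [-17.8 -42.1 -26. ]
axis px (np.float64(305.4360260569871), np.float64(191.4694158933234))
```

View pics/side3.png

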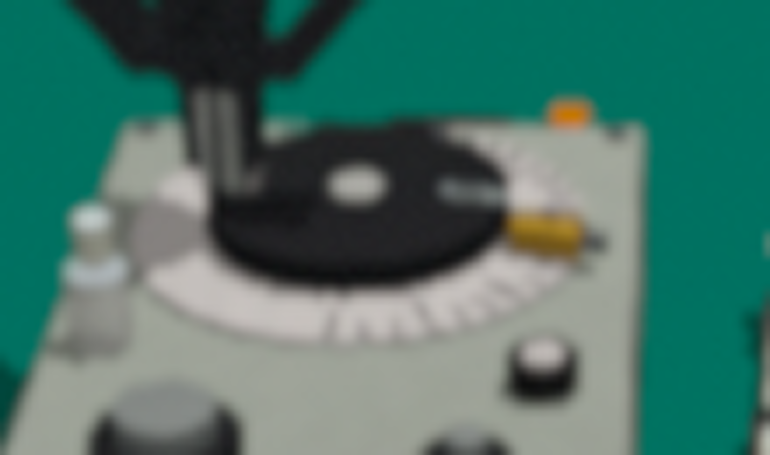

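Mark runs (440,186) to (503,198) in the crop; the clip's brass centre is at (545,235). The mark is still a little short.

```bash
cat > sa.py <<'E'
from h import *
import sys
I=np.load(sys.argv[1])["I"]; K=6
B=cv2.resize(I,None,fx=K,fy=K,interpolation=cv2.INTER_CUBIC).astype(int); g=B.mean(-1)
uv=lambda a,b:((a+.5)/K-.5,(b+.5)/K-.5)
C0=np.array([.6064,.1394])
reg=np.zeros(g.shape,bool); reg[170*K:215*K,280*K:345*K]=1
P=lambda m,z:np.array([ray("side",*uv(a,b),z)[:2] for b,a in zip(*np.nonzero(m&reg))])
w=P(g>110,.098); h=w[np.hypot(*(w-C0).T)<.016]; C=h.mean(0); print("hub",C)
for rr in((.033,.045),(.036,.048)):
    q=w-C; d=np.hypot(*q.T); a=np.degrees(np.arctan2(q[:,1],q[:,0])); s=(d>rr[0])&(d<rr[1])&(a>-80)&(a<40)
    print("mark",s.sum(),ang(q[s].mean(0)),a[s].min(),a[s].max())
b=P((B[...,0]-B[...,2]>50)&(B[...,0]>90),.097)-C; b=b[np.hypot(*b.T)<.095]; print("brass",len(b),b.mean(0),ang(b.mean(0)))
E
python3 sa.py pics/side3.npz
```

```text
hub [0.60711393 0.14237621]sa.py:12: RuntimeWarning: Mean of empty slice.
  print("mark",s.sum(),ang(q[s].mean(0)),a[s].min(),a[s].max())
  ret = um.true_divide(
Traceback (most recent call last):
  File "sa.py", line 12, in <module>
    print("mark",s.sum(),ang(q[s].mean(0)),a[s].min(),a[s].max())
                                           ~~~~~~~~^^
ValueError: zero-size array to reduction operation minimum which has no identity
```

```bash
sed -i 's/g>110/g>75/' sa.py; python3 sa.py pics/side3.npz
```

```text
hub [0.60691505 0.14134545]
mark 413 -18.80850066198398 -28.918565188204592 -5.692108251817795
mark 435 -17.97291257063477 -28.918565188204592 38.77249259367996
brass 2295 [ 0.06267063 -0.03413754] -28.577723475691545
```

{"name": "apply_moves", "arguments": {
  "steps": [
    [[0.0149,-0.0054,0],[0,0,0.0222],0],
    [[0.0149,-0.0054,0],[0,0,0.0222],0],
    [[0,0,0],[0,0,0],0],
    [[0,0,0],[0,0,0],0],
    [[-0.04,0,0],[0,0,0],0],
    [[-0.04,0,0],[0,0,0],0],
    [[0,0,0],[0,0,0],0],
    [[0,0,-0.15],[0,0,0],0]
  ]
}}

```text
clock: 5.63
eef_pos: [0.5497, 0.1269, 0.1492]
tool_rot: [0.856, 0.516, -0.006, -0.002]
ft_force: [-0.0, -0.3, -1.6]
grip_width: -0.0
grasp_force: 0.0
```

```bash
python3 st.py
```

```text
5.6333 p [0.5497 0.1269 0.1492] x [ 0.467  0.884 -0.008] yang -27.853199562920313 F [-0.  -0.3 -1.6] w -4.3609420679735115e-05 q [0.23 0.43 0.02 1.17 0.   2.28]
p in tool (mm) [-37.9 -44.8 -50.5]
```

{"name": "apply_moves", "arguments": {
  "steps": [
    [[0,0,-0.2],[0,0,0],0],
    [[0,0,-0.2],[0,0,0],0],
    [[0.12,-0.13,0],[0,0,0],0],
    [[0.12,-0.13,0],[0,0,0],0],
    [[0.12,-0.13,0],[0,0,0],0],
    [[0.12,-0.13,0],[0,0,0],0],
    [[0.12,-0.13,0],[0,0,0],0],
    [[0.12,-0.13,0],[0,0,0],0]
  ]
}}

```text
clock: 6.3
eef_pos: [0.4827, 0.33, 0.2349]
tool_rot: [0.856, 0.516, 0.0, -0.0]
ft_force: [1.0, -0.5, -0.0]
grip_width: -0.0003
grasp_force: 0.0
```

{"name": "apply_moves", "arguments": {
  "steps": [
    [[0.12,-0.13,0],[0,0,0],0],
    [[0.12,-0.13,0],[0,0,0],0],
    [[0.12,-0.13,0],[0,0,0],0],
    [[0.12,-0.13,0],[0,0,0],0],
    [[0,0,0],[0,0,0],0],
    [[0,0,0],[0,0,0],0],
    [[0,0,0],[0,0,0],0],
    [[0,0,0],[0,0,0],0]
  ]
}}

```text
clock: 6.97
eef_pos: [0.4367, 0.4611, 0.2346]
tool_rot: [0.857, 0.516, -0.0, 0.0]
ft_force: [0.1, 0.2, 0.4]
grip_width: -0.0002
grasp_force: 0.0
```

```bash
python3 st.py; cat > tm.py <<'E'
from h import *
import sys
n=sys.argv[1]
I,D=camera("top"); np.savez(f"pics/top{n}.npz",I=I,D=D)
cv2.imwrite(f"pics/crop{n}.png",cv2.resize(I[135:270,225:395,::-1],None,fx=4.4,fy=4.4,interpolation=cv2.INTER_CUBIC))
E
python3 tm.py 4; python3 m.py pics/top4.npz; python3 sidem.py 4; python3 sa.py pics/side4.npz
```

```text
6.9667 p [0.4367 0.4611 0.2346] x [ 0.468  0.884 -0.   ] yang -27.906683933882423 F [0.1 0.2 0.4] w -0.00017472541304985322 q [ 0.81  0.52  0.39  1.43 -0.    2.87]
p in tool (mm) [ 204.8 -300.5 -136.8]
C [0.60646185 0.13950577] 0.054512750907240726 brass n 999 [ 0.06271445 -0.03497722] -29.14936523617326 0.07180882951838055
white -30 -18 277 -24.3629936753273
white 134 158 664 146.59052528380306
fin 39 [0.56943609 0.15654274 0.12721305] 155.29104019106362 0.040757398874609004
axis px (np.float64(305.4360260569871), np.float64(191.4694158933234))
hub [0.60695514 0.14138027]
mark 400 -26.235220193111683 -37.04006617637885 -13.49312725179005
mark 422 -26.020035382543 -36.7648604570411 35.64203535719281
brass 2285 [ 0.06261578 -0.03408454] -28.561406813562456
```

View pics/crop4.png

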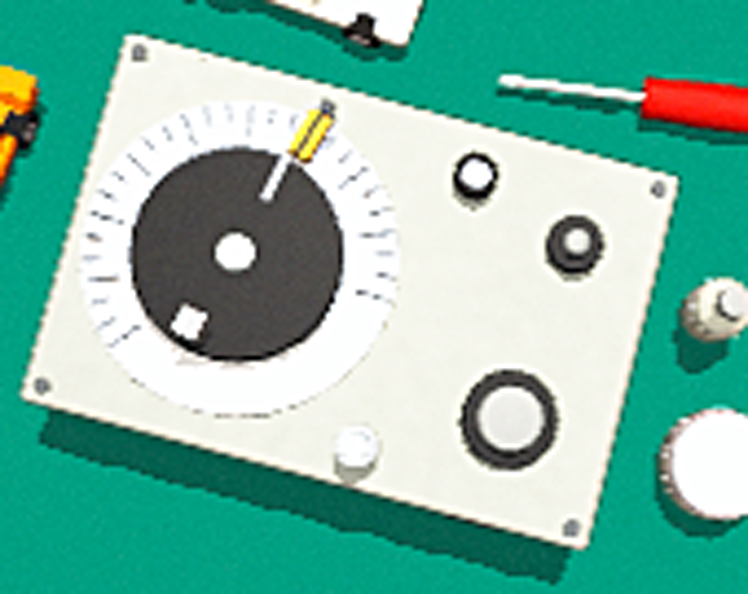

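Only a few degrees are left by this picture: mark (265,198)–(285,157), clip centre (313,135), hub (237,252). Nothing else has moved. I'll refine both angles using the hub, the mark's line and the clip's black line.

```bash
cat > fine.py <<'E'
from h import *
import sys
I=np.load(sys.argv[1])["I"]; K=8
B=cv2.resize(I,None,fx=K,fy=K,interpolation=cv2.INTER_CUBIC).astype(float); g=B.mean(-1)
ys,xs=np.mgrid[150*K:232*K,240*K:320*K]; f,cx,cy,R,t=cal("top")
def W(z):
    d=np.stack([((xs+.5)/K-.5-cx)/f,((ys+.5)/K-.5-cy)/f,np.ones(xs.shape)],-1)@R; o=-R.T@t
    return (o+d*((z-o[2])/d[...,2])[...,None])[...,:2]
s=B[150*K:232*K,240*K:320*K]; gg=s.mean(-1); w=W(.098)
def cen(w,wt): return (w*wt[...,None]).sum((0,1))/wt.sum()
C=np.array([.6064,.1395])
for _ in range(3):
    d=np.hypot(*(w-C).transpose(2,0,1)); hub=cen(w,np.clip(gg-75,0,None)*(d<.017)); C=hub
print("hub",hub)
D0=np.array([.6064,.1395])
for nm,c in(("hub",hub),("dial",D0)):
    q=w-c; d=np.hypot(q[...,0],q[...,1]); a=np.degrees(np.arctan2(q[...,1],q[...,0]))
    wt=np.clip(gg-100,0,None)*(d>.033)&(d<.05)if 0 else np.clip(gg-100,0,None)*((d>.034)&(d<.05)&(a>-60)&(a<10))
    m=cen(w,wt)-c; e=w-c-m; cov=np.einsum('ij,ijk,ijl->kl',wt,e,e); v=np.linalg.eigh(cov)[1][:,1]; v*=np.sign(v[0])
    wc=W(.097)-c; dc=np.hypot(wc[...,0],wc[...,1]); ac=np.degrees(np.arctan2(wc[...,1],wc[...,0]))
    br=((s[...,0]-s[...,2]>50)&(dc<.095)&(dc>.05)).astype(np.uint8); hull=np.zeros_like(br)
    cv2.fillPoly(hull,[cv2.convexHull(np.vstack([k for k in cv2.findContours(br,0,2)[0] if len(k)>20]))],1)
    er=cv2.erode(hull,np.ones((13,13)))
    bl=cen(wc,np.clip(170-s[...,0],0,None)*er); hc=cen(wc,hull.astype(float))
    print(nm,"mark",ang(m),"dir",ang(v),"brass",ang(hc),np.hypot(*hc),"black",ang(bl),np.hypot(*bl))
E
python3 fine.py pics/top4.npz
```

```text
hub [0.6077554  0.14044872]
hub mark -26.287186851006645 dir -24.559372289490394 brass -30.278946230842283 0.07090151607098187 black -29.56480496739029 0.07051544244417324
dial mark -24.343714925925738 dir -24.4295358979906 brass -29.07652434858248 0.07160943334183469 black -28.363212955983503 0.07124193273718607
```

The mark's own direction (-24.4°) agrees with the dial-centre estimate, the black line is at -28.4°, and the side view's relative difference comes to the same. About 4.0° is left. I'll go back behind the fin.

{"name": "apply_moves", "arguments": {
  "steps": [
    [[-0.0592,0.0646,0],[0,0,0],0],
    [[-0.1184,0.1292,0],[0,0,0],0],
    [[-0.1184,0.1292,0],[0,0,0],0],
    [[-0.1184,0.1292,0],[0,0,0],0],
    [[-0.1184,0.1292,0],[0,0,0],0],
    [[-0.1184,0.1292,0],[0,0,0],0],
    [[-0.1184,0.1292,0],[0,0,0],0],
    [[-0.1184,0.1292,0],[0,0,0],0]
  ]
}}

```text
clock: 7.73
eef_pos: [0.525, 0.2119, 0.2351]
tool_rot: [0.857, 0.516, 0.0, 0.0]
ft_force: [0.3, -0.8, -0.0]
grip_width: -0.0001
grasp_force: 0.0
```

{"name": "apply_moves", "arguments": {
  "steps": [
    [[-0.1184,0.1292,0],[0,0,0],0],
    [[-0.1184,0.1292,0],[0,0,0],0],
    [[-0.0592,0.0646,0],[0,0,0],0],
    [[0,0,0.1],[0,0,0],0],
    [[0,0,0.1],[0,0,0],0],
    [[0,0,0],[0,0,0],0],
    [[0,0,0],[0,0,0],0],
    [[0,0,0],[0,0,0],0]
  ]
}}

```text
clock: 8.4
eef_pos: [0.5543, 0.132, 0.1956]
tool_rot: [0.857, 0.516, 0.001, 0.0]
ft_force: [-0.4, 0.3, -0.7]
grip_width: -0.0003
grasp_force: 0.0
```

```bash
python3 st.py .5543 .1309 .125
```

```text
8.4 p [0.5543 0.132  0.1956] x [0.467 0.884 0.001] yang -27.8715799448852 F [-0.4  0.3 -0.7] w -0.0002648209607717151 q [0.23 0.4  0.1  1.26 0.   2.29]
tool shift frac [-0.0051  0.002   0.3529]
p in tool (mm) [-30.8 -42.5 -97.6]
```

{"name": "apply_moves", "arguments": {
  "steps": [
    [[0,0,0.12],[0,0,0],0],
    [[0,0,0.12],[0,0,0],0],
    [[0,0,0.11],[0,0,0],0],
    [[0,0,0],[0,0,0],0],
    [[0.03,0,0],[0,0,0],0],
    [[0.03,0,0],[0,0,0],0],
    [[0,0,0],[0,0,0],0],
    [[0,0,0],[0,0,0],0]
  ]
}}

```text
clock: 9.07
eef_pos: [0.5612, 0.1439, 0.1265]
tool_rot: [0.856, 0.517, 0.002, 0.001]
ft_force: [-0.2, 0.4, 0.7]
grip_width: 0.0001
grasp_force: 0.0
```

```bash
python3 st.py; python3 sidem.py 5; python3 sa.py pics/side5.npz
```

```text
9.0667 p [0.5612 0.1439 0.1265] x [0.466 0.885 0.003] yang -27.77887920436107 F [-0.2  0.4  0.7] w 0.00013587992067119826 q [ 0.25  0.47  0.01  1.11 -0.    2.31]
p in tool (mm) [-17.  -42.  -28.7]
axis px (np.float64(305.4360260569871), np.float64(191.4694158933234))
hub [0.60691357 0.14132701]
mark 490 -28.939078911110276 -40.73147007432848 -17.652610867417298
mark 539 -28.512658429656298 -40.73147007432848 37.23000848316022
brass 2294 [ 0.06270408 -0.03404664] -28.500779905522517
```

{"name": "apply_moves", "arguments": {
  "steps": [
    [[0.005,0,0],[0,0,0],0],
    [[0,0,0],[0,0,0],0],
    [[0,0,0],[0,0,0],0],
    [[0,0,0],[0,0,0],0],
    [[-0.04,0,0],[0,0,0],0],
    [[-0.04,0,0],[0,0,0],0],
    [[0,0,0],[0,0,0],0],
    [[0,0,-0.15],[0,0,0],0]
  ]
}}

```text
clock: 9.78
eef_pos: [0.5481, 0.1278, 0.149]
tool_rot: [0.857, 0.516, -0.006, -0.002]
ft_force: [0.0, 0.2, -0.9]
grip_width: 0.0
grasp_force: 0.0
```

{"name": "apply_moves", "arguments": {
  "steps": [
    [[0,0,-0.2],[0,0,0],0],
    [[0,0,-0.2],[0,0,0],0],
    [[0.12,-0.13,0],[0,0,0],0],
    [[0.12,-0.13,0],[0,0,0],0],
    [[0.12,-0.13,0],[0,0,0],0],
    [[0.12,-0.13,0],[0,0,0],0],
    [[0.12,-0.13,0],[0,0,0],0],
    [[0.12,-0.13,0],[0,0,0],0]
  ]
}}

```text
clock: 10.45
eef_pos: [0.4811, 0.3308, 0.2347]
tool_rot: [0.857, 0.516, 0.0, -0.0]
ft_force: [1.3, 0.3, -0.4]
grip_width: -0.0001
grasp_force: 0.0
```

{"name": "apply_moves", "arguments": {
  "steps": [
    [[0.12,-0.13,0],[0,0,0],0],
    [[0.12,-0.13,0],[0,0,0],0],
    [[0.12,-0.13,0],[0,0,0],0],
    [[0.12,-0.13,0],[0,0,0],0],
    [[0,0,0],[0,0,0],0],
    [[0,0,0],[0,0,0],0],
    [[0,0,0],[0,0,0],0],
    [[0,0,0],[0,0,0],0]
  ]
}}

```text
clock: 11.12
eef_pos: [0.4353, 0.462, 0.2345]
tool_rot: [0.857, 0.516, -0.0, 0.0]
ft_force: [0.8, -0.3, -0.1]
grip_width: -0.0001
grasp_force: 0.0
```

```bash
python3 st.py; python3 tm.py 6; python3 m.py pics/top6.npz; python3 fine.py pics/top6.npz; python3 sidem.py 6; python3 sa.py pics/side6.npz
python3 -c "
import cv2,numpy as np
I=np.load('pics/top6.npz')['I'][155:220,248:318,::-1];cv2.imwrite('pics/z6.png',cv2.resize(I,None,fx=9,fy=9,interpolation=cv2.INTER_CUBIC))"
```

```text
11.1167 p [0.4353 0.462  0.2345] x [ 0.468  0.884 -0.001] yang -27.92593495748459 F [ 0.8 -0.3 -0.1] w -8.803883750015447e-05 q [ 0.82  0.52  0.38  1.43 -0.    2.87]
p in tool (mm) [ 204.8 -302.2 -136.7]
C [0.60644562 0.13946783] 0.0544549860684104 brass n 1001 [ 0.06271152 -0.03493217] -29.119098942646122 0.071784337357786
white -32 -20 268 -26.783183878503905
white 132 154 652 143.59356618574523
fin 41 [0.57016326 0.15859491 0.12714218] 152.20300872620427 0.04101529196503146
hub [0.60776978 0.14043918]
hub mark -28.806684898156526 dir -27.107163649163105 brass -30.266046417415794 0.07088506089784995 black -29.570158231152053 0.07036269625177606
dial mark -26.77893812195808 dir -27.463484810025946 brass -29.06456067140073 0.07161051870176949 black -28.36718715308656 0.07110626625798724
axis px (np.float64(305.4360260569871), np.float64(191.4694158933234))
hub [0.6069233 0.1413885]
mark 480 -29.0189999802173 -40.53043860272017 -17.892468303252773
mark 527 -28.594645540634072 -40.53043860272017 37.178377579358006
brass 2269 [ 0.06270506 -0.03400204] -28.46891746128076
```

View pics/z6.png

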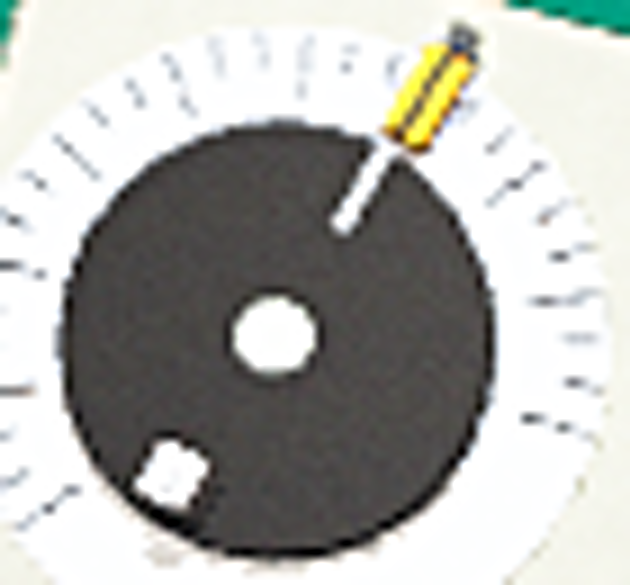

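Mark (342,225)–(385,145), extended, still falls about 1.6° short of the black line (402,128)–(460,42). The fit says the same: -26.8° against -28.4°. One more small nudge.

{"name": "apply_moves", "arguments": {
  "steps": [
    [[-0.0592,0.0646,0],[0,0,0],0],
    [[-0.1184,0.1292,0],[0,0,0],0],
    [[-0.1184,0.1292,0],[0,0,0],0],
    [[-0.1184,0.1292,0],[0,0,0],0],
    [[-0.1184,0.1292,0],[0,0,0],0],
    [[-0.1184,0.1292,0],[0,0,0],0],
    [[-0.1184,0.1292,0],[0,0,0],0],
    [[-0.1184,0.1292,0],[0,0,0],0]
  ]
}}

```text
clock: 11.88
eef_pos: [0.5237, 0.2128, 0.2351]
tool_rot: [0.857, 0.515, 0.0, 0.0]
ft_force: [-0.1, 0.1, 0.5]
grip_width: -0.0004
grasp_force: 0.0
```

{"name": "apply_moves", "arguments": {
  "steps": [
    [[-0.1184,0.1292,0],[0,0,0],0],
    [[-0.1184,0.1292,0],[0,0,0],0],
    [[-0.0592,0.072,0],[0,0,0],0],
    [[0,0,0.1],[0,0,0],0],
    [[0,0,0.1],[0,0,0],0],
    [[0,0,0],[0,0,0],0],
    [[0,0,0],[0,0,0],0],
    [[0,0,0],[0,0,0],0]
  ]
}}

```text
clock: 12.55
eef_pos: [0.5543, 0.1322, 0.1956]
tool_rot: [0.857, 0.516, 0.001, 0.0]
ft_force: [0.1, -0.0, 0.2]
grip_width: -0.0
grasp_force: 0.0
```

{"name": "apply_moves", "arguments": {
  "steps": [
    [[0,0,0.12],[0,0,0],0],
    [[0,0,0.12],[0,0,0],0],
    [[0,0,0.11],[0,0,0],0],
    [[0,0,0],[0,0,0],0],
    [[0.03,0,0],[0,0,0],0],
    [[0.03,0,0],[0,0,0],0],
    [[0,0,0],[0,0,0],0],
    [[0,0,0],[0,0,0],0]
  ]
}}

```text
clock: 13.22
eef_pos: [0.5611, 0.1441, 0.1265]
tool_rot: [0.856, 0.517, 0.002, 0.001]
ft_force: [-0.9, 0.7, 0.3]
grip_width: 0.0001
grasp_force: 0.0
```

```bash
python3 st.py
```

```text
13.2167 p [0.5611 0.1441 0.1265] x [0.466 0.885 0.003] yang -27.78349809019265 F [-0.9  0.7  0.3] w 9.505528521173535e-05 q [ 0.25  0.47  0.01  1.11 -0.    2.31]
p in tool (mm) [-16.9 -42.2 -28.6]
```

{"name": "apply_moves", "arguments": {
  "steps": [
    [[0.006,0,0],[0,0,0],0],
    [[0.005,0,0],[0,0,0],0],
    [[0,0,0],[0,0,0],0],
    [[0,0,0],[0,0,0],0],
    [[0,0,0],[0,0,0],0],
    [[0,0,0],[0,0,0],0],
    [[0,0,0],[0,0,0],0],
    [[0,0,0],[0,0,0],0]
  ]
}}

```text
clock: 13.88
eef_pos: [0.5606, 0.145, 0.1245]
tool_rot: [0.856, 0.516, -0.0, -0.0]
ft_force: [0.2, 0.5, 0.4]
grip_width: -0.0004
grasp_force: 0.0
```

```bash
python3 st.py; python3 sidem.py 7; python3 sa.py pics/side7.npz
```

```text
13.8833 p [0.5606 0.145  0.1245] x [ 0.467  0.884 -0.   ] yang -27.84176670759673 F [0.2 0.5 0.4] w -0.00036362947737688593 q [ 0.25  0.47  0.01  1.11 -0.    2.31]
p in tool (mm) [-16.4 -43.1 -26.5]
axis px (np.float64(305.4360260569871), np.float64(191.4694158933234))
hub [0.6069122  0.14133793]
mark 501 -28.934500160139162 -41.022469584664854 -17.08986904790146
mark 557 -28.470842135382334 -41.022469584664854 38.77735566002429
brass 2295 [ 0.0627057  -0.03407068] -28.51711937457199
```

{"name": "apply_moves", "arguments": {
  "steps": [
    [[0,0,0],[0,0,0],0],
    [[-0.04,0,0],[0,0,0],0],
    [[-0.04,0,0],[0,0,0],0],
    [[0,0,0],[0,0,0],0],
    [[0,0,-0.15],[0,0,0],0],
    [[0,0,-0.2],[0,0,0],0],
    [[0,0,-0.2],[0,0,0],0],
    [[0.12,-0.13,0],[0,0,0],0]
  ]
}}

```text
clock: 14.6
eef_pos: [0.5469, 0.161, 0.2436]
tool_rot: [0.858, 0.513, 0.007, 0.003]
ft_force: [1.7, 1.4, 1.0]
grip_width: 0.0
grasp_force: 0.0
```

{"name": "apply_moves", "arguments": {
  "steps": [
    [[0.12,-0.13,0],[0,0,0],0],
    [[0.12,-0.13,0],[0,0,0],0],
    [[0.12,-0.13,0],[0,0,0],0],
    [[0.12,-0.13,0],[0,0,0],0],
    [[0.12,-0.13,0],[0,0,0],0],
    [[0.12,-0.13,0],[0,0,0],0],
    [[0.12,-0.13,0],[0,0,0],0],
    [[0.12,-0.13,0],[0,0,0],0]
  ]
}}

```text
clock: 15.27
eef_pos: [0.4463, 0.4324, 0.2347]
tool_rot: [0.857, 0.516, 0.0, -0.0]
ft_force: [1.0, 1.2, 0.4]
grip_width: 0.0003
grasp_force: 0.0
```

{"name": "apply_moves", "arguments": {
  "steps": [
    [[0.12,-0.13,0],[0,0,0],0],
    [[0,0,0],[0,0,0],0],
    [[0,0,0],[0,0,0],0],
    [[0,0,0],[0,0,0],0],
    [[0,0,0],[0,0,0],0],
    [[0,0,0],[0,0,0],0],
    [[0,0,0],[0,0,0],0],
    [[0,0,0],[0,0,0],0]
  ]
}}

```text
clock: 15.93
eef_pos: [0.436, 0.4636, 0.2348]
tool_rot: [0.857, 0.516, 0.0, -0.0]
ft_force: [-0.6, -0.1, 0.1]
grip_width: -0.0001
grasp_force: 0.0
```

```bash
python3 st.py; python3 tm.py 8; python3 m.py pics/top8.npz; python3 fine.py pics/top8.npz
python3 -c "
import cv2,numpy as np
I=np.load('pics/top8.npz')['I'][155:220,248:318,::-1];cv2.imwrite('pics/z8.png',cv2.resize(I,None,fx=9,fy=9,interpolation=cv2.INTER_CUBIC))"
```

```text
15.9333 p [0.436  0.4636 0.2348] x [0.468 0.883 0.   ] yang -27.93353824676037 F [-0.6 -0.1  0.1] w -0.00012113878293748143 q [ 0.82  0.53  0.39  1.44 -0.    2.87]
p in tool (mm) [ 206.7 -302.4 -136.8]
C [0.60647099 0.13950602] 0.05444566145881549 brass n 999 [ 0.06270328 -0.03496631] -29.146098858443658 0.07179376490218166
white -32 -20 276 -27.142121012802555
white 132 154 663 143.48742183544923
fin 41 [0.57040117 0.15867228 0.12742765] 152.01535787627688 0.04084577565212025
hub [0.60776258 0.14044296]
hub mark -29.161521984056616 dir -27.9974258477173 brass -30.27601600173777 0.0708990896778494 black -29.575667366048386 0.0703319872671391
dial mark -27.114146917522316 dir -28.61579044735748 brass -29.074819721770144 0.07161615063643736 black -28.372195803262105 0.07106728508161438
```

View pics/z8.png

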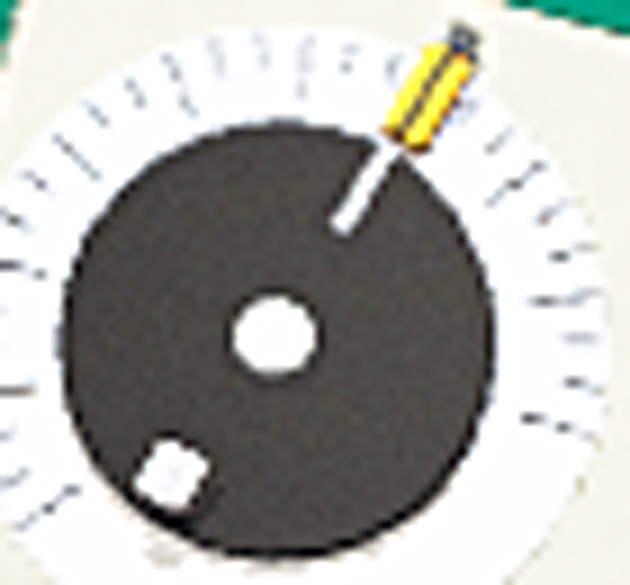

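The mark (342,228)–(388,147) and the black line (402,128)–(460,42) now agree to under about 1°, less than a third of a line width, so the setting is good. Next is the big button: I'll measure it and compute the move.

```bash
python3 - <<'E'
from h import *
z=np.load("pics/top8.npz"); I=z["I"]; P=cloud("top",z["D"])
g=I.mean(-1); m=np.zeros((400,640),np.uint8); m[215:248,325:360]=(g<130)[215:248,325:360]
c=max(cv2.findContours(m,0,2)[0],key=cv2.contourArea); (u,v),r=cv2.minEnclosingCircle(c); print("ring",u,v,r,ray("top",u,v,.09))
mm=(P[...,2]>.099)&(np.hypot(P[...,0]-.527,P[...,1])<.03); print("cap",mm.sum(),P[mm].mean(0),np.ptp(P[mm],axis=0))
E
python3 st.py .527 0.0 .15
```

```text
ring 340.0 230.0 11.401854515075684 [0.52675057 0.00072423 0.09      ]
cap 173 [ 0.52740648 -0.00090751  0.10217128] [0.0306651  0.03091566 0.00684385]
15.9833 p [0.4359 0.4638 0.2348] x [0.468 0.884 0.   ] yang -27.917191703073623 F [-0.  -1.  -0.1] w 4.9709168727951025e-05 q [0.82 0.53 0.39 1.44 0.   2.87]
tool shift frac [-1.8361  1.4883  0.4235]
p in tool (mm) [ 206.9 -302.6 -136.8]
```

{"name": "apply_moves", "arguments": {
  "steps": [
    [[-0.0706,0.0572,0],[0,0,0],0],
    [[-0.1412,0.1145,0],[0,0,0],0],
    [[-0.1412,0.1145,0],[0,0,0],0],
    [[-0.1412,0.1145,0],[0,0,0],0],
    [[-0.1412,0.1145,0],[0,0,0],0],
    [[-0.1412,0.1145,0],[0,0,0],0],
    [[-0.1412,0.1145,0],[0,0,0],0],
    [[-0.1412,0.1145,0],[0,0,0],0]
  ]
}}

```text
clock: 16.65
eef_pos: [0.4884, 0.1951, 0.2349]
tool_rot: [0.856, 0.516, 0.0, 0.0]
ft_force: [-0.1, -0.1, 0.8]
grip_width: -0.0
grasp_force: 0.0
```

{"name": "apply_moves", "arguments": {
  "steps": [
    [[-0.1412,0.1145,0],[0,0,0],0],
    [[-0.1412,0.1145,0],[0,0,0],0],
    [[-0.1412,0.1145,0],[0,0,0],0],
    [[-0.1412,0.1145,0],[0,0,0],0],
    [[-0.1412,0.1145,0],[0,0,0],0],
    [[-0.0706,0.0572,0],[0,0,0],0],
    [[0,0,0.1],[0,0,0],0],
    [[0,0,0.1],[0,0,0],0]
  ]
}}

```text
clock: 17.32
eef_pos: [0.5286, -0.0011, 0.1956]
tool_rot: [0.857, 0.515, 0.002, 0.001]
ft_force: [0.4, 0.5, -0.8]
grip_width: -0.0002
grasp_force: 0.0
```

{"name": "apply_moves", "arguments": {
  "steps": [
    [[0,0,0.1],[0,0,0],0],
    [[0,0,0.1],[0,0,0],0],
    [[0,0,0],[0,0,0],0],
    [[0,0,0],[0,0,0],0],
    [[0,0,0],[0,0,0],0],
    [[0,0,0],[0,0,0],0],
    [[0,0,0],[0,0,0],0],
    [[0,0,0],[0,0,0],0]
  ]
}}

```text
clock: 17.98
eef_pos: [0.5279, 0.001, 0.1557]
tool_rot: [0.856, 0.516, 0.001, 0.001]
ft_force: [-0.2, 0.6, 0.5]
grip_width: 0.0
grasp_force: 0.0
```

```bash
python3 st.py .527 0.0 .123
```

```text
17.9833 p [0.5279 0.001  0.1557] x [0.467 0.884 0.001] yang -27.825880669018193 F [-0.2  0.6  0.5] w 3.026553348999135e-05 q [ 0.    0.35 -0.09  1.13 -0.    2.06]
tool shift frac [-0.0068 -0.0018  0.1636]
p in tool (mm) [-159.    -4.7  -57.9]
```

Down to just above the cap, then press in small steps while watching the force.

{"name": "apply_moves", "arguments": {
  "steps": [
    [[-0.006,0,0.08],[0,0,0],0],
    [[0,0,0.08],[0,0,0],0],
    [[0,0,0],[0,0,0],0],
    [[0,0,0],[0,0,0],0],
    [[0,0,0.02],[0,0,0],0],
    [[0,0,0.02],[0,0,0],0],
    [[0,0,0],[0,0,0],0],
    [[0,0,0],[0,0,0],0]
  ]
}}

```text
clock: 18.65
eef_pos: [0.5277, -0.0, 0.1156]
tool_rot: [0.856, 0.516, 0.001, 0.001]
ft_force: [1.0, -0.7, 2.9]
grip_width: -0.0001
grasp_force: 1.7
```

```bash
python3 st.py .527 0.0 .111
```

```text
18.65 p [ 0.5277 -0.      0.1156] x [0.467 0.884 0.001] yang -27.82932334353014 F [ 1.  -0.7  2.9] w -0.00014745108466469268 q [-0.    0.39 -0.15  1.03  0.    2.06]
tool shift frac [-0.0015 -0.0032  0.0227]
p in tool (mm) [-160.    -4.5  -17.8]
```

Force rising (about 3 N), so the button is partly down. Go on to the stop.

{"name": "apply_moves", "arguments": {
  "steps": [
    [[0,0,0.01],[0,0,0],0],
    [[0,0,0.01],[0,0,0],0],
    [[0,0,0.01],[0,0,0],0],
    [[0,0,0],[0,0,0],0],
    [[0,0,0],[0,0,0],0],
    [[0,0,0],[0,0,0],0],
    [[0,0,0],[0,0,0],0],
    [[0,0,0],[0,0,0],0]
  ]
}}

```text
clock: 19.32
eef_pos: [0.5278, -0.0001, 0.1127]
tool_rot: [0.856, 0.516, 0.002, 0.001]
ft_force: [-6.1, -0.9, 23.2]
grip_width: 0.0
grasp_force: 12.2
```

23 N at tip height ≈ 0.096 (cap 0.102 less 6 mm): it has bottomed out. Release, lift and move clear.

{"name": "apply_moves", "arguments": {
  "steps": [
    [[0,0,-0.03],[0,0,0],0],
    [[0,0,-0.1],[0,0,0],0],
    [[0,0,-0.15],[0,0,0],0],
    [[0,0,-0.18],[0,0,0],0],
    [[0,0,-0.18],[0,0,0],0],
    [[0.0706,-0.0572,0],[0,0,0],0],
    [[0.1412,-0.1145,0],[0,0,0],0],
    [[0.1412,-0.1145,0],[0,0,0],0]
  ]
}}

```text
clock: 19.98
eef_pos: [0.5088, 0.089, 0.2369]
tool_rot: [0.857, 0.515, 0.0, 0.0]
ft_force: [0.6, 0.3, 0.5]
grip_width: -0.0
grasp_force: 0.0
```

{"name": "apply_moves", "arguments": {
  "steps": [
    [[0.1412,-0.1145,0],[0,0,0],0],
    [[0.1412,-0.1145,0],[0,0,0],0],
    [[0.1412,-0.1145,0],[0,0,0],0],
    [[0.1412,-0.1145,0],[0,0,0],0],
    [[0.1412,-0.1145,0],[0,0,0],0],
    [[0.1412,-0.1145,0],[0,0,0],0],
    [[0.1412,-0.1145,0],[0,0,0],0],
    [[0.1412,-0.1145,0],[0,0,0],0]
  ]
}}

```text
clock: 20.65
eef_pos: [0.4513, 0.3757, 0.2358]
tool_rot: [0.856, 0.516, -0.001, 0.0]
ft_force: [0.7, 1.0, 0.1]
grip_width: 0.0001
grasp_force: 0.0
```

{"name": "apply_moves", "arguments": {
  "steps": [
    [[0.1412,-0.1145,0],[0,0,0],0],
    [[0.1412,-0.1145,0],[0,0,0],0],
    [[0,0,0],[0,0,0],0],
    [[0,0,0],[0,0,0],0],
    [[0,0,0],[0,0,0],0],
    [[0,0,0],[0,0,0],0],
    [[0,0,0],[0,0,0],0],
    [[0,0,0],[0,0,0],0]
  ]
}}

```text
clock: 21.32
eef_pos: [0.4389, 0.4444, 0.2369]
tool_rot: [0.857, 0.515, 0.0, 0.0]
ft_force: [0.2, 0.1, -1.4]
grip_width: 0.0003
grasp_force: 0.0
```

```bash
python3 st.py; python3 tm.py 9; python3 fine.py pics/top9.npz; python3 - <<'E'
from h import *
a,b=np.load("pics/top0.npz"),np.load("pics/top9.npz")
P=cloud("top",b["D"]); m=(P[...,2]>.099)&(np.hypot(P[...,0]-.527,P[...,1])<.03); print("cap",m.sum(),P[m].mean(0))
d=np.abs(a["I"].astype(int)-b["I"]).max(-1)>60; d[:,:150]=0
n,_,s,c=cv2.connectedComponentsWithStats(d.astype(np.uint8)); print([(x.tolist()) for x in s[1:] if x[4]>6])
E
```

```text
21.3167 p [0.4389 0.4444 0.2369] x [0.469 0.883 0.   ] yang -27.948863645142218 F [ 0.2  0.1 -1.4] w 0.0002985046114500983 q [ 0.79  0.5   0.35  1.42 -0.    2.85]
p in tool (mm) [ 191.  -290.9 -138.9]
hub [0.60776105 0.14043647]
hub mark -29.145480057292275 dir -27.8257522712338 brass -30.27529185278362 0.07088416303345625 black -29.55929498189971 0.07057170407848634
dial mark -27.106912454895024 dir -28.436753945335784 brass -29.078983392207043 0.07160306090295741 black -28.36521103444003 0.07130910611158739
cap 175 [ 0.52694251 -0.00063356  0.10204353]
[[285, 171, 7, 10, 26], [255, 184, 11, 6, 21], [292, 193, 8, 6, 38], [263, 204, 8, 8, 41], [150, 279, 7, 16, 63], [150, 299, 3, 23, 47], [150, 326, 4, 11, 25], [150, 338, 55, 62, 806], [178, 392, 10, 8, 20]]
```

Only the mark and fin differ from the first picture (the rest is the arm). The button is back up, and mark and line still match. Handing in.

```bash
python3 -c "
from workcell import bot
print(bot.job_done())"
```

```text
the job is handed in; nothing more can be done
None
```

I turned the dial clockwise by its fin until the index mark was about 1° short of the clip line by the camera. I then pressed the big button to its stop and let it spring back, nothing else in the scene moved, and the job was handed in at about 21 s.

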